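# Open the squeeze-and-turn acid jar

## Robot

A 7-joint arm with a two-finger parallel gripper is mounted at the origin on the work surface. World frame = base frame: x ahead of the robot, y to its left, z up, the work surface at z = 0. Lengths are in m, angles in rad, forces in N, time in s.
With the tool pointing down it reaches from about 0.4 to 0.85 m from the base axis. Payload 10.4 kg.
Tool frame: the origin (TCP) lies midway between the tips of the shut fingers; the grasp point (between the pads) lies 19 mm behind it (manip.tcp_to_grasp is the distance from the TCP to the grasp point, in m); x points along the fingers, y is the direction in which the jaws open and shut, and the axes are right-handed (so a half turn about x gives the same grasp; the last joint's range is limited). The gripper opens to 85 mm and grips with 20 to 120 N. Pads are 22 mm wide; open, the fingers measure 114 mm over their backs; the gripper's body (76 mm by 85 mm) begins 54 mm behind the grasp point. The pads swing forward as they close: fully open they stand 13 mm farther back than shut.
Start: joints at [-1.151, 0.332, -0.065, 1.46, 0.022, 1.35, -0.088], TCP at [0.268, 0.565, 0.231] pointing down, gripper open.
Joint ranges: [-2.6, 2.6], [-0.5, 2.12], [-1.47, 1.34], [0.16, 2.42], [-1.27, 4.41], [0.06, 2.06], [-2.6, 2.6]. Speed limits (rad/s): [2.22, 2.22, 2.79, 2.79, 3.14, 3.14, 3.14].

## Interface

Orientations are given as a unit quaternion [x, y, z, w].
In Python, from workcell import monitor, viewer, manip gives the robot as it stands. The module is installed in compiled form; this text tells all that it offers.
- The arm moves only by the tool send_rows, never from a script. Its arguments are lists of equal length, an entry for each row: "grip": the closure in counts, from 0 (fully open) to 255 (shut); "offset": the shift along the tool's x, y, z in mm, a list of three; "twist": the turn about the tool's x in degrees. In form: {"grip": [grip, ...], "offset": [[tx, ty, tz], ...], "twist": [twist, ...]}. A call has exactly 5 rows; each row is the pose to reach, as a shift and turn from the pose commanded when the call began, along the tool's axes at that moment; what a row does not reach only later rows make up. A row lasts 1/12 s, in which the tool goes at most 41.7 mm and 7.16 degrees, less where a joint would pass 70% of its speed; a pose out of reach is approached as far as the arm can. A call with a gripper value outside its range is refused whole. The fingers move at their own pace and stop on an object; "newtons" is the grip in N (left out, the last holds). Time passes only in rows, so rows that repeat a pose let the fingers close, or fill a call up. It gives the time, the measured TCP pose, the force and the opening at its end, in the units of the state.
- monitor.get_obs(): the state, without advancing time (a new reading comes with each control period).
- viewer.camera(name): name is "side" or "top"; returns (picture, depth): 420x560x3 uint8, blue, green, red; 420x560 float32, m along the optical axis (not along the pixel's ray), 0 where there is no reading.
- viewer.camera_model(name): a dict with "camera_matrix" (3x3 intrinsics, pixels), "R" (3x3) and "t" (3): a world point X has camera coordinates R X + t. Camera axes: x right, y down, z forward; pixel columns grow to the right and rows downward; lengths in m; the calibration is good to about 2 mm. A picture is of the moment at which its call begins. camera_model takes no time and is no camera call.
- manip.hand_in(): hands the job in, once; it reports no verdict.
Trained networks look in the newest picture that a camera, given by its name, has taken for a name from the list of things; names that differ only in an ending like _2 or _b are one class to them, and where a whole thing is asked for, a point or a joint stands for the part that bears it (a point fixed in the world has none). Each returns a list of dicts, best first, with "score" (0 to 1); they miss things now and then, are a little off and sometimes report something else, mostly with a low value. They report only what shows in the picture. A call takes as long as a camera call. They do not tell look-alikes from the thing itself.
- viewer.recognise(target, camera): "box" ([left, top, width, height] in pixels, round what is visible of it).
- viewer.regions_of(target, camera): "region" (420x560 bool, what is visible of it) and "box" ([left, top, width, height] in pixels, round what is visible of it).
- viewer.spot_point(target, camera): "position" ([column, row] in pixels: a listed point, or the origin of a listed thing).
The state is a dict: "clock": time; "joint_pos": joint angles; "joint_velocities": joint speeds; "tau": joint torques, N m; "position": TCP position; "ee_rot": TCP orientation; "ft_force": force on the tool from outside, world axes, zero at the start; "torque": the same for the moment, N m; "grip_width": opening from 0.0 (shut) to 1.0 (fully open).
Only numpy, scipy, OpenCV 4.12 (cv2) and the standard library are available. Lean on these libraries where they do the work, as an engineer would, in place of code of your own. Each camera call takes 0.05 s, during which the arm holds its last target.

## Task

Open the white square jar of soaking acid standing in the wooden rack: pinch in both white tabs on the sides of its red safety cap and, keeping them squeezed, turn the cap anticlockwise seen from above until you feel it come up against its stop, then lift it straight off. Do not crush the cap or force it on the neck, and do not tip the jar or lift it with the cap. Put the cap down gently, top up and flat, inside the steel tray, let go, and leave everything else where it is.

Things in the scene. Friction and masses are not known exactly. Their poses are not given: they have to be found in the camera images.
- cap_center (a point): Point on the axis of the loose red safety cap, at the height of the middle of its tabs: 24 mm above the lower edge of the skirt, 15 mm below the flat top. Cap 50 mm in diameter, 39 mm high, 0.12 kg, z up. A white ribbed squeeze tab (20 mm wide, 22 mm high) stands out of each side along y and -y: 61 mm across both at rest, 52 mm when fully in. x and y turn with the cap. Put down, it stands on its skirt.
- tab_a (a joint): Travel of the tab on the cap's +y side, m: 0 at rest, grows inward to 0.0045 at its end stop. Springy: starts to move at 6 N, fully in at about 18 N. Its catch is free of the neck's safety tooth from 0.003 on. Both tabs must stay in while turning; one alone does not free the cap.
- tab_b (a joint): The same for the tab on the cap's -y side. The cap bears a squeeze of up to 60 N on each tab.
- jar_mouth (a point): Centre of the rim of the white jar's neck; z up, axes as the square jar's. With the cap on, cap_center lies 6 mm below this point. The neck is 36 mm wide, 45 mm over its lugs, and stands 34 mm above the jar's flat shoulder. The cap leaves the neck after 30 mm of lift.
- jar: White square jar, 100 x 100 mm, shoulder 125 mm above its origin (under its centre), 1.1 to 2 kg. The cap turns anticlockwise from above (its yaw grows), with the slight drag of a 10 N sprung liner. Safety teeth block it until both tabs are in. A solid stop, to be met with no more than 0.3 N m, ends the turn 0.75 to 1.25 rad from the start: how far differs from jar to jar and cannot be seen. The cap lifts off only in the last 0.1 rad before it.
- rack: Wooden rack fixed to the bench, 124 x 238 x 62 mm, origin under its centre, long side along its y. Two open square pockets, 104 mm wide, side by side along y, centres 57 mm from the origin, floor 12 mm up. The white jar stands loose in one of them (about 2 mm of play each side), so it cannot turn.
- tray_floor (a point): Centre of the flat inner floor, 3 mm above the bench, of the fixed shallow steel tray: 160 mm (x) by 200 mm (y) outside, rim 14 mm above the bench, walls 2 mm.
- blue_jar: Bystander: blue square jar with a round black lid, 100 x 100 x 118 mm, in the rack's other pocket; origin under its centre.
- steel_mug: Bystander: steel mug, 76 mm across, 85 mm high, handle to its +y; origin under its centre.
- ladle_spoon: Bystander: spoon with a dark wooden handle, 220 mm long, lying along its x; origin under its middle.
- enamel_bowl: Bystander: blue enamel bowl, 120 mm across, 50 mm high; origin under its centre.
Things that resemble listed ones, but are neither listed nor needed, are in the scene too. Of the things shaped like the part that bears cap_center, the red one is meant.

How it is judged:
On the way, in this order (a step that is already met when the one before it is completed fails the run):
1. both tabs of the cap squeezed in by at least 2.5 mm while the cap is still shut on the jar (value of joint each of tab_a, tab_b above 0.0025 m and z of cap_center in the frame of jar_mouth below 0 m and horizontal distance between cap_center and jar_mouth below 0.005 m), for 0.1 s.
2. the cap lifted clear above the neck, with the jar still seated in the rack (z of cap_center in the frame of jar_mouth above 0.035 m and z of jar_mouth in the frame of rack below 0.176 m), for 0.05 s.
At the end, for the whole second after the job is handed in: The cap stands top up (tilt under 0.1 rad) and flat on the tray's floor, its axis at least 25 mm inside the edges of the tray (within 55 mm in x, 75 mm in y of its centre), released and at rest; the jar stands upright (0.06 rad) and fully down (5 mm) in the rack (x of cap_center in the frame of tray_floor between -0.055 and 0.055 m and y of cap_center in the frame of tray_floor between -0.075 and 0.075 m and z of cap_center in the frame of tray_floor between 0.021 and 0.028 m and angle between cap_center's own z axis and vertical below 0.1 rad and linear speed of cap below 0.02 m/s and z of jar_mouth in the frame of rack below 0.176 m and angle between jar_mouth's own z axis and vertical below 0.06 rad); the robot touches nothing.
It fails at once if the jar lifted more than 6 mm in its rack, or tilted by more than 0.12 rad (z of jar_mouth in the frame of rack above 0.177 m or angle between jar_mouth's own z axis and vertical above 0.12 rad).
It fails at once if the cap forced against the jar: more than 60 N between them, of which its own liner makes 20 N (contact force between cap and jar above 60 N).
It fails at once if the cap crushed: more than 130 N of finger force on it, both sides added (contact force between the fingers and cap above 130 N).
It fails at once if the cap dropped (falling free of the fingers at more than 0.35 m/s, some 6 mm) or pressed into the tray with more than 40 N (contact force between cap and tray above 40 N or (contact force between the fingers and cap below 0.1 N and linear speed of cap above 0.35 m/s)).
It fails at once if blue jar, mug, spoon or bowl moved by more than 15 mm (distance of any of blue_jar, steel_mug, ladle_spoon, enamel_bowl from where it was at the start of the episode above 0.015 m).
It also fails if it takes over 61 s, if anything falls off the work surface, if the arm or the gripper's body presses on something with over 40 N, if the wrist force passes 120 N, or if a joint passes its speed limit or range.

## Working session

There is one attempt and no reset: what is moved stays moved. The work goes in short steps, Python scripts to look and compute and a tool call to move; the robot and the scene stay as the last step left them, time stands still between calls to the robot, and variables do not carry over. Pictures are saved under pics/ and viewed, and the job is handed in when it is done.

Besides the shell and the picture viewer there is one more tool, called after ">>>" by a JSON object that holds its "op" and its "data", one argument or row to a line. send_rows: Moves the arm, as the interface text tells. Its arguments: {"type":"object","properties":{"grip":{"type":"array","items":{"type":"number"}},"offset":{"type":"array","items":{"type":"array","items":{"type":"number"}}},"twist":{"type":"array","items":{"type":"number"}},"newtons":{"type":"number"}},"required":["grip","offset","twist"]}

```bash
mkdir -p pics; cat > h.py <<'E'
import numpy as np, cv2
from workcell import monitor, viewer, manip
def shot(n,name):
    im,d=viewer.camera(n); cv2.imwrite('pics/'+name+'.png',im); np.savez('/tmp/'+name+'.npz',im=im,d=d); return im,d
def unproj(n,u,v,z):
    m=viewer.camera_model(n);K=np.array(m['camera_matrix']);R=np.array(m['R']);t=np.array(m['t'])
    p=np.linalg.inv(K)@np.array([u,v,1.])*z
    return R.T@(p-t)
def atz(n,u,v,Z):
    m=viewer.camera_model(n);K=np.array(m['camera_matrix']);R=np.array(m['R']);t=np.array(m['t'])
    c=-R.T@t; r=R.T@(np.linalg.inv(K)@np.array([u,v,1.]))
    return c+r*(Z-c[2])/r[2]
def cloud(n,d):
    m=viewer.camera_model(n);K=np.array(m['camera_matrix']);R=np.array(m['R']);t=np.array(m['t'])
    v,u=np.mgrid[0:420,0:560]; p=np.stack([u,v,np.ones_like(u)],-1).reshape(-1,3)@np.linalg.inv(K).T*d.reshape(-1,1)
    return ((p-t)@R).reshape(420,560,3)
E
python3 - <<'E'
from h import *
np.set_printoptions(precision=4,suppress=True)
o=monitor.get_obs(); print(o)
shot('top','top0')
for t in ['cap_center','jar_mouth','tray_floor','rack']:
    print(t,[(round(float(x['score']),2),x['position']) for x in viewer.spot_point(t,'top')])
print([(round(float(x['score']),2),x['box']) for x in viewer.recognise('cap_center','top')])
shot('side','side0')
for t in ['cap_center','jar_mouth','tray_floor']:
    print(t,[(round(float(x['score']),2),x['position']) for x in viewer.spot_point(t,'side')])
E
```

```text
{'clock': 0.0, 'joint_pos': array([-1.1506,  0.3329, -0.0647,  1.461 ,  0.0216,  1.3499, -0.0885]), 'joint_velocities': array([ 0.0008, -0.0006, -0.0008,  0.0005, -0.0009,  0.0005,  0.0004]), 'tau': array([ -0.0003, -62.5448,   0.0491, -39.1603,   0.0163,   0.0099,
         0.    ]), 'position': array([0.2677, 0.5644, 0.2305]), 'ee_rot': array([ 0.1548,  0.6899, -0.1558,  0.6898]), 'ft_force': array([ 0.1914, -0.0859, -0.0227]), 'torque': array([-0.0153,  0.0488,  0.0284]), 'grip_width': 1.002456640266324}
cap_center [(0.93, [336.3, 303.2]), (0.68, [270.7, 190.0]), (0.68, [267.8, 277.8]), (0.58, [267.2, 234.5])]
jar_mouth []
tray_floor [(0.89, [140.0, 231.1])]
rack []
[(0.93, [339.6, 189.0, 38.1, 29.1]), (0.81, [320.1, 293.5, 30.8, 22.9]), (0.79, [253.5, 222.2, 27.3, 25.8]), (0.74, [258.5, 172.9, 25.5, 30.9]), (0.71, [255.0, 265.5, 29.9, 27.4])]
cap_center [(0.96, [372.9, 217.5]), (0.92, [301.5, 250.3]), (0.82, [305.4, 153.6]), (0.77, [345.7, 256.7]), (0.7, [257.7, 242.0])]
jar_mouth [(0.58, [299.0, 151.1])]
tray_floor [(0.65, [264.0, 364.3])]
```

View pics/top0.png

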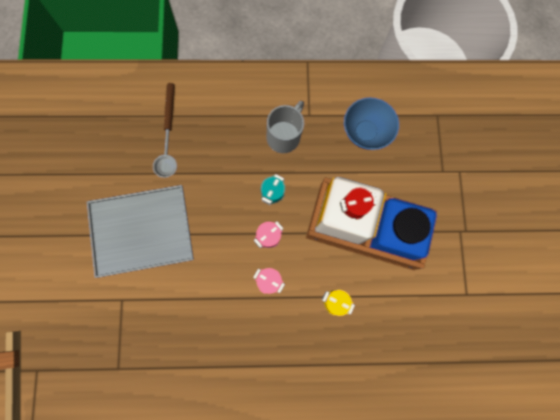

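View pics/side0.png

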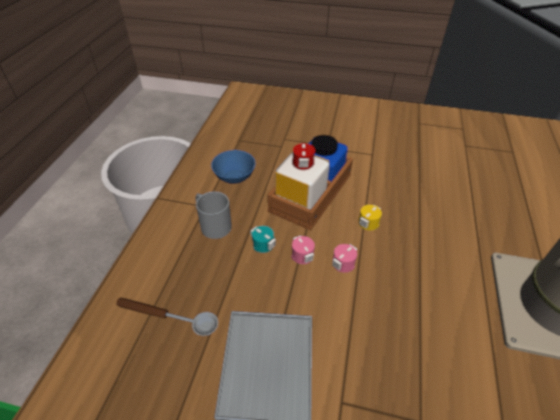

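The top view shows the red cap at about (359,203) on the white jar, with its tabs at about (344,206) and (373,199). The tray is at (140,231). The pink, teal and yellow caps are decoys. Next I'll measure from depth.

```bash
python3 - <<'E'
from h import *
np.set_printoptions(precision=4,suppress=True)
for n in ['top','side']:
    z=np.load(f'/tmp/{n}0.npz'); im,d=z['im'].astype(int),z['d']; P=cloud(n,d)
    m=viewer.camera_model(n); print(n,'cam at',-np.array(m['R']).T@np.array(m['t']), 'f',m['camera_matrix'][0][0])
    b,g,r=im[...,0],im[...,1],im[...,2]
    red=(r>130)&(g<45)&(b<45)&(d>0)
    q=P[red]; 
    q=q[q[:,2]>0.15]; print('red n',len(q),'mean',q.mean(0),'zmax',np.percentile(q[:,2],[5,50,95]))
    top=q[q[:,2]>np.percentile(q[:,2],90)-0.006]
    c,rad=cv2.minEnclosingCircle(top[:,:2].astype(np.float32)); print('top disc centre',c,rad,top[:,:2].mean(0),len(top))
    # white tabs near cap
    w=(np.minimum(np.minimum(r,g),b)>120)&(d>0)
    near=np.hypot(P[...,0]-q[:,0].mean(),P[...,1]-q[:,1].mean())<0.045
    hi=(P[...,2]>0.158)
    t=w&near&hi
    vs,us=np.nonzero(t)
    for i in range(len(us)): print((us[i],vs[i]),P[vs[i],us[i]],im[vs[i],us[i]])
    # tray floor region
    gr=(abs(r-g)<25)&(abs(b-g)<25)&(d>0)&(P[...,2]<0.02)&(P[...,2]>-0.01)
    k,l,st,ce=cv2.connectedComponentsWithStats(gr.astype(np.uint8))
    i=1+np.argmax(st[1:,4]); 
    R=cv2.minAreaRect(P[l==i][:,:2].astype(np.float32)); print('tray',R,P[l==i].mean(0))
    # white jar shoulder
    s=(np.minimum(np.minimum(r,g),b)>150)&(abs(P[...,2]-0.137)<0.008)
    print('shoulder',cv2.minAreaRect(P[s][:,:2].astype(np.float32)),np.median(P[s],0),s.sum())
    bl=(b>g+40)&(b>r+40)&(abs(P[...,2]-0.10)<0.05)
    print('blue',cv2.minAreaRect(P[bl][:,:2].astype(np.float32)),np.median(P[bl],0),bl.sum())
E
```

```text
top cam at [0.4181 0.0032 0.8884] f 419.2184362430523
red n 421 mean [ 0.5676 -0.168   0.1799] zmax [0.1777 0.1801 0.1823]
top disc centre (0.5687066316604614, -0.16855952143669128) 0.023606985807418823 [ 0.5682 -0.1684] 408
(np.int64(356), np.int64(187)) [ 0.5952 -0.1652  0.1798] [159 171 223]
(np.int64(357), np.int64(187)) [ 0.5952 -0.167   0.1797] [150 162 222]
(np.int64(358), np.int64(187)) [ 0.5954 -0.1689  0.1791] [143 154 220]
(np.int64(359), np.int64(187)) [ 0.5947 -0.17    0.1817] [135 146 216]
(np.int64(360), np.int64(187)) [ 0.5949 -0.1719  0.1809] [135 145 215]
(np.int64(361), np.int64(187)) [ 0.5946 -0.1734  0.182 ] [142 152 217]
(np.int64(353), np.int64(188)) [ 0.5939 -0.1602  0.178 ] [163 175 224]
(np.int64(354), np.int64(188)) [ 0.5933 -0.1615  0.1801] [139 150 218]
(np.int64(364), np.int64(188)) [ 0.5933 -0.1792  0.1798] [131 141 211]
(np.int64(351), np.int64(189)) [ 0.5914 -0.1559  0.181 ] [174 185 226]
(np.int64(352), np.int64(189)) [ 0.5912 -0.1575  0.1818] [136 147 218]
(np.int64(366), np.int64(189)) [ 0.5908 -0.1819  0.1824] [134 145 214]
(np.int64(350), np.int6
[... 17736 characters left out ...]
int64(301), np.int64(165)) [ 0.5705 -0.1366  0.1582] [126 128 135]
(np.int64(304), np.int64(165)) [ 0.564  -0.1382  0.1582] [132 136 141]
(np.int64(305), np.int64(165)) [ 0.5617 -0.1379  0.1589] [134 138 145]
(np.int64(306), np.int64(165)) [ 0.5594 -0.1378  0.1594] [130 134 144]
tray ((0.5511844754219055, 0.2540692389011383), (0.16794812679290771, 0.2136858105659485), 9.752710342407227) [0.5501 0.2621 0.0033]
shoulder ((0.5697118639945984, -0.1641649305820465), (0.09433594346046448, 0.09275582432746887), 72.26188659667969) [ 0.5593 -0.1432  0.1347] 680
blue ((0.5030859112739563, -0.2620247006416321), (0.08977271616458893, 0.05820126459002495), 50.09115219116211) [ 0.5001 -0.2476  0.1039] 428
```

```bash
python3 - <<'E'
import cv2
a=cv2.imread('pics/top0.png')[165:280,300:450]; cv2.imwrite('pics/topcrop.png',cv2.resize(a,None,fx=5,fy=5,interpolation=cv2.INTER_NEAREST))
a=cv2.imread('pics/side0.png')[125:225,260:370]; cv2.imwrite('pics/sidecrop.png',cv2.resize(a,None,fx=5,fy=5,interpolation=cv2.INTER_NEAREST))
E
```

```text
(no output)
```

View pics/topcrop.png

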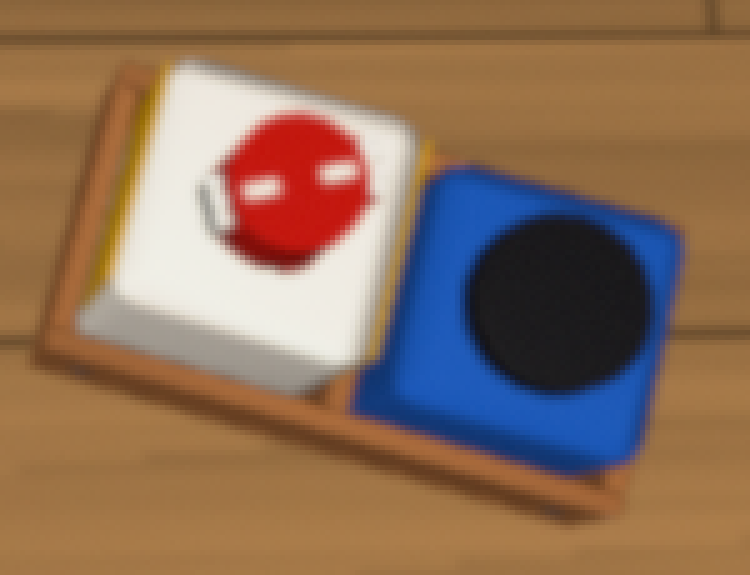

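View pics/sidecrop.png

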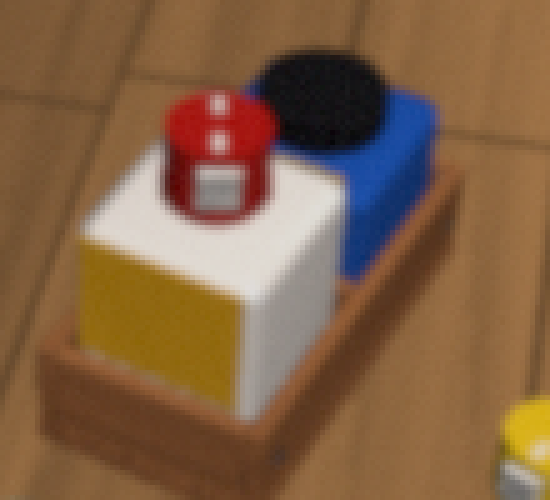

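The crops show the cap's white marks and tabs lying on one line, about 11° from world y. Heights agree with the given sizes: top at 0.180 and shoulder at 0.136. I'll refine the centre and yaw using both cameras.

```bash
python3 - <<'E'
from h import *
from scipy.spatial.transform import Rotation as Ro
np.set_printoptions(precision=4,suppress=True)
for n,box in [('top',(335,180,380,220)),('side',(288,138,320,175))]:
    z=np.load(f'/tmp/{n}0.npz'); im,d=z['im'].astype(int),z['d']
    x0,y0,x1,y1=box; s=im[y0:y1,x0:x1]; r,g=s[...,2],s[...,1]
    red=((r>(160 if n=='top' else 110))&(g<60)).astype(np.uint8)
    cs,_=cv2.findContours(red,cv2.RETR_EXTERNAL,cv2.CHAIN_APPROX_NONE)
    c=max(cs,key=cv2.contourArea)[:,0,:]+[x0,y0]
    w=np.array([atz(n,u,v,0.180) for u,v in c])[:,:2].astype(np.float32)
    print(n,'circle',cv2.minEnclosingCircle(w),'ellipse',cv2.fitEllipse(w), 'bbox',w.min(0),w.max(0), (w.min(0)+w.max(0))/2)
    # marks: bright pixels strictly inside the hull
    m=np.zeros(s.shape[:2],np.uint8); cv2.fillPoly(m,[c-[x0,y0]],1); m=cv2.erode(m,np.ones((3,3)))
    gg=np.clip(g-40,0,None)*m*(g>70)
    k,l=cv2.connectedComponents((gg>0).astype(np.uint8))
    pts=[]
    for i in range(1,k):
        vs,us=np.nonzero(l==i); ww=gg[vs,us]
        if len(us)<4: continue
        pts.append(atz(n,(us*ww).sum()/ww.sum()+x0,(vs*ww).sum()/ww.sum()+y0,0.180)); print(len(us),pts[-1])
    if len(pts)==2:
        e=pts[1]-pts[0]; print('yaw of line',np.degrees(np.arctan2(e[1],e[0])),'mid',(pts[0]+pts[1])/2)
o=monitor.get_obs(); M=Ro.from_quat(o['ee_rot']).as_matrix(); print(M, 'tool y yaw',np.degrees(np.arctan2(M[1,1],M[0,1])),o['clock'])
for a in (viewer.camera_model('top'),): print(a['R'])
E
```

```text
top circle ((0.5692417621612549, -0.16820526123046875), 0.02442719042301178) ellipse ((0.569017231464386, -0.16852954030036926), (0.04192833974957466, 0.04488208889961243), 85.55486297607422) bbox [ 0.547  -0.1918] [ 0.5916 -0.1447] [ 0.5693 -0.1683]
side circle ((0.5613888502120972, -0.15036003291606903), 0.041388511657714844) ellipse ((0.5663406848907471, -0.15369369089603424), (0.04444032907485962, 0.07395178079605103), 21.04329490661621) bbox [ 0.5438 -0.1914] [ 0.5948 -0.1112] [ 0.5693 -0.1513]
[[-0.      0.4285  0.9035]
 [ 0.      0.9035 -0.4285]
 [-1.     -0.     -0.    ]] tool y yaw 64.6277850158365 0.5
[[-0.0137 -0.9996  0.0261]
 [-0.9805  0.0083 -0.1962]
 [ 0.1959 -0.0283 -0.9802]]
```

```bash
python3 - <<'E'
from h import *
np.set_printoptions(precision=4,suppress=True)
for n,bs in [('top',[(347,200,358,206),(362,196,373,203)]),('side',[(300,142,308,149),(300,150,308,156)])]:
    im=np.load(f'/tmp/{n}0.npz')['im'].astype(float); p=[]
    for x0,y0,x1,y1 in bs:
        g=np.clip(im[y0:y1,x0:x1,1]-60,0,None); v,u=np.mgrid[y0:y1,x0:x1]
        p.append(atz(n,(g*u).sum()/g.sum(),(g*v).sum()/g.sum(),0.180))
    e=p[0]-p[1]; print(n,p,'yaw',np.degrees(np.arctan2(e[1],e[0])),'len',np.linalg.norm(e),'mid',(p[0]+p[1])/2)
    if n=='top':
        im=im[...,1]
# tray
print(atz('top',140,231.1,0.003),atz('side',264,364.3,0.003))
E
```

```text
top [array([ 0.5678, -0.1564,  0.18  ]), array([ 0.5738, -0.1843,  0.18  ])] yaw 102.18377827405733 len 0.02850028331645503 mid [ 0.5708 -0.1704  0.18  ]
side [array([ 0.5751, -0.1816,  0.18  ]), array([ 0.5694, -0.1526,  0.18  ])] yaw -78.8390391782446 len 0.02961800050650716 mid [ 0.5723 -0.1671  0.18  ]
[0.5467 0.257  0.003 ] [0.555  0.2598 0.003 ]
```

Grasp plan: cap axis at about (0.570, -0.168) and tab line yaw at about 101.7°. That means tool y yaw of -78.3°, which leaves joint 7 room for the turn. I'll start travelling.

>>> {"op": "send_rows", "data": {
  "grip": [0,0,0,0,0],
  "offset": [
    [-4,-26.5,29.3],
    [-8,-53,58.6],
    [-12,-79.5,87.9],
    [-16,-106,117.2],
    [-20,-132.5,146.5]
  ],
  "twist": [7,14,21,28,35],
  "newtons": 30
}}

```text
clock: 0.92
position: [0.3438, 0.3804, 0.2516]
ee_rot: [0.358, 0.61, -0.357, 0.61]
ft_force: [0.9, 0.5, 1.1]
grip_width: 1.0
```

```bash
cat > go.py <<'E'
import sys
from h import *
from scipy.spatial.transform import Rotation as Ro
np.set_printoptions(precision=4,suppress=True)
def st(tgt=None,yaw=None):
    o=monitor.get_obs(); M=Ro.from_quat(o['ee_rot']).as_matrix(); y=np.degrees(np.arctan2(M[1,1],M[0,1]))
    print('t',round(o['clock'],2),'pos',o['position'],'yaw',round(y,2),'xaxis',M[:,0],'F',o['ft_force'],'T',o['torque'],'g',round(o['grip_width'],3),'j',o['joint_pos'])
    if tgt is not None:
        print('offset mm',(M.T@(np.array(tgt)-o['position'])*1000).round(1))
    if yaw is not None: print('twist',-((yaw-y+180)%360-180))
if __name__=='__main__':
    a=[float(x) for x in sys.argv[1:]]
    st(a[:3] if len(a)>=3 else None, a[3] if len(a)>3 else None)
E
python3 go.py 0.570 -0.168 0.245 -78.3
```

```text
t 0.92 pos [0.3438 0.3804 0.2516] yaw 29.29 xaxis [ 0.      0.0006 -1.    ] F [0.8844 0.5157 1.0545] T [-0.0428  0.0218  0.035 ] g 1.0 j [-1.0055  0.0709  0.0849  1.7289 -0.0065  1.3416 -0.4082]
offset mm [  6.3 -71.  589. ]
twist 107.58583217543898
```

>>> {"op": "send_rows", "data": {
  "grip": [0,0,0,0,0],
  "offset": [
    [0,-5,39],
    [0,-10,78],
    [0,-15,117],
    [0,-20,156],
    [0,-25,195]
  ],
  "twist": [7,14,21,28,35]
}}

```text
clock: 1.33
position: [0.4184, 0.1985, 0.2516]
ee_rot: [0.525, 0.475, -0.524, 0.474]
ft_force: [0.3, 0.3, -0.7]
grip_width: 0.998
```

```bash
python3 go.py 0.570 -0.168 0.245 -78.3
```

```text
t 1.33 pos [0.4184 0.1985 0.2516] yaw -5.71 xaxis [ 0.0005  0.0008 -1.    ] F [ 0.2861  0.3207 -0.7013] T [ 0.0119 -0.0174  0.0035] g 0.998 j [-0.8151 -0.0527  0.2655  1.8504  0.0137  1.3411 -0.6527]
offset mm [  6.4 187.3 349.6]
twist 72.589806097749
```

>>> {"op": "send_rows", "data": {
  "grip": [0,0,0,0,0],
  "offset": [
    [0,18,35],
    [0,36,70],
    [0,54,105],
    [0,72,140],
    [0,90,175]
  ],
  "twist": [7,14,21,28,35]
}}

```text
clock: 1.75
position: [0.4916, 0.0158, 0.2517]
ee_rot: [0.643, 0.295, -0.642, 0.295]
ft_force: [1.2, 1.0, -0.3]
grip_width: 0.999
```

```bash
python3 go.py 0.570 -0.168 0.245 -78.3
```

```text
t 1.75 pos [0.4916 0.0158 0.2517] yaw -40.71 xaxis [ 0.0009  0.0006 -1.    ] F [ 1.2265  0.9802 -0.3482] T [ 0.0349 -0.0524  0.0023] g 0.999 j [-0.6015  0.0065  0.4839  1.7958 -0.0036  1.3391 -0.8272]
offset mm [  6.7 179.3  88.2]
twist 37.59178076972245
```

>>> {"op": "send_rows", "data": {
  "grip": [0,0,0,0,0],
  "offset": [
    [0,35,17],
    [0,70,34],
    [0,105,51],
    [0,140,68],
    [0,172,84]
  ],
  "twist": [7,14,21,28,35]
}}

```text
clock: 2.17
position: [0.5685, -0.1598, 0.2516]
ee_rot: [0.702, 0.088, -0.701, 0.088]
ft_force: [-0.3, 0.4, 0.7]
grip_width: 1.003
```

>>> {"op": "send_rows", "data": {
  "grip": [0,0,0,0,0],
  "offset": [
    [0,0,0],
    [0,0,0],
    [0,0,0],
    [0,0,0],
    [0,0,0]
  ],
  "twist": [2,2.6,2.6,2.6,2.6]
}}

```text
clock: 2.58
position: [0.568, -0.1562, 0.2515]
ee_rot: [0.703, 0.076, -0.703, 0.075]
ft_force: [1.5, 0.4, 0.5]
grip_width: 0.998
```

```bash
python3 go.py 0.570 -0.168 0.245 -78.3; python3 - <<'E'
from h import *
shot('top','top1'); a=cv2.imread('pics/top1.png')[150:290,290:450]; cv2.imwrite('pics/top1c.png',cv2.resize(a,None,fx=4,fy=4,interpolation=cv2.INTER_CUBIC))
shot('side','side1'); a=cv2.imread('pics/side1.png')[90:230,230:400]; cv2.imwrite('pics/side1c.png',cv2.resize(a,None,fx=4,fy=4,interpolation=cv2.INTER_CUBIC))
E
```

```text
t 2.58 pos [ 0.568  -0.1562  0.2515] yaw -77.78 xaxis [ 0.0004  0.001  -1.    ] F [1.4908 0.3627 0.4905] T [ 0.0207 -0.008   0.008 ] g 0.998 j [-0.3746  0.2764  0.6938  1.5633 -0.1803  1.3667 -1.0203]
offset mm [ 6.5 12.   0.5]
twist 0.5241358639284499
```

View pics/side1c.png

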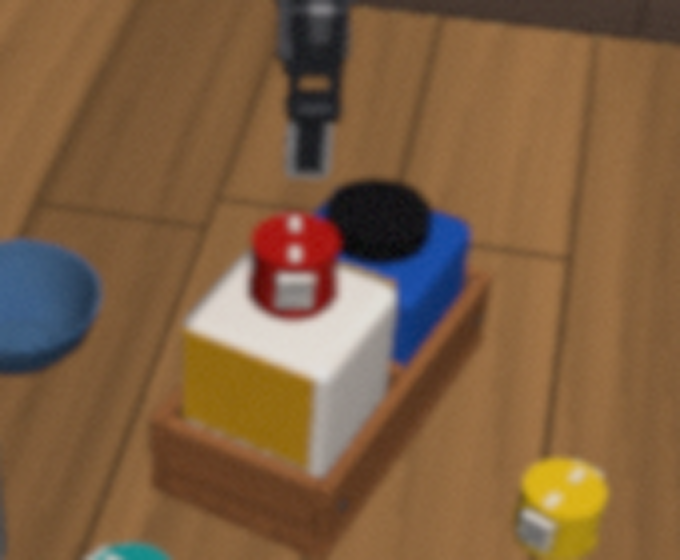

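View pics/top1c.png

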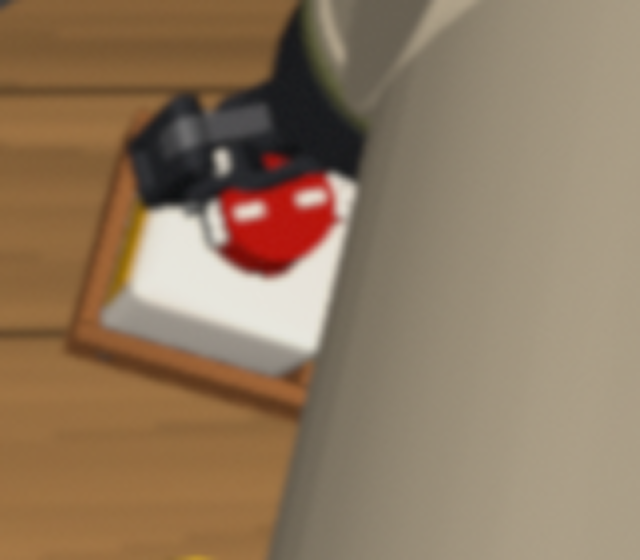

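The side view shows a finger in line with the cap column. I'll centre the tool and descend.

>>> {"op": "send_rows", "data": {
  "grip": [0,0,0,0,0],
  "offset": [
    [0,6,0.3],
    [0,12,0.5],
    [15,12,0.5],
    [30,12,0.5],
    [45,12,0.5]
  ],
  "twist": [0.5,0.5,0.5,0.5,0.5]
}}

```text
clock: 3.1
position: [0.57, -0.1703, 0.2059]
ee_rot: [0.704, 0.071, -0.703, 0.071]
ft_force: [1.0, 0.0, -0.1]
grip_width: 1.002
```

```bash
python3 - <<'E'
from h import *
shot('top','top2'); a=cv2.imread('pics/top2.png')[150:290,290:450]; cv2.imwrite('pics/top2c.png',cv2.resize(a,None,fx=4,fy=4,interpolation=cv2.INTER_CUBIC))
shot('side','side2'); a=cv2.imread('pics/side2.png')[90:230,230:400]; cv2.imwrite('pics/side2c.png',cv2.resize(a,None,fx=4,fy=4,interpolation=cv2.INTER_CUBIC))
E
python3 go.py 0.570 -0.168 0.145 -78.3
```

```text
t 3.2 pos [ 0.5687 -0.1697  0.2042] yaw -78.49 xaxis [-0.0035  0.0004 -1.    ] F [-0.9518  0.0032  0.9932] T [-0.0065 -0.0002  0.0094] g 1.004 j [-0.3435  0.3244  0.6902  1.615  -0.2125  1.2826 -0.9875]
offset mm [59.2 -1.4 -1.8]
twist -0.19430177835133122
```

View pics/side2c.png

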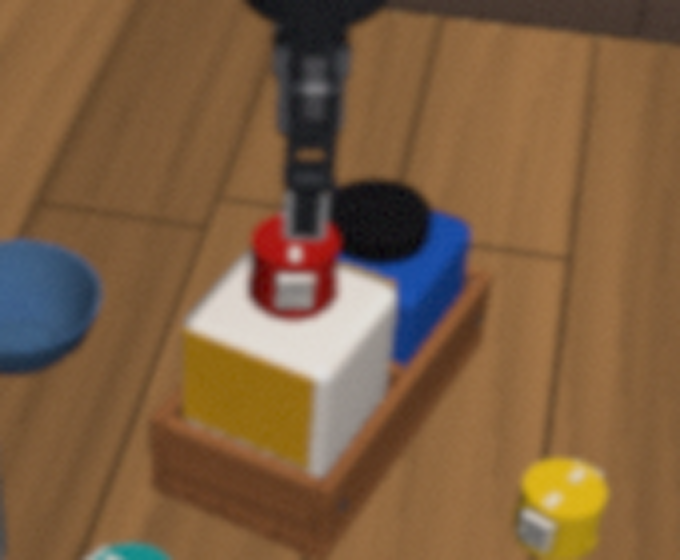

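View pics/top2c.png

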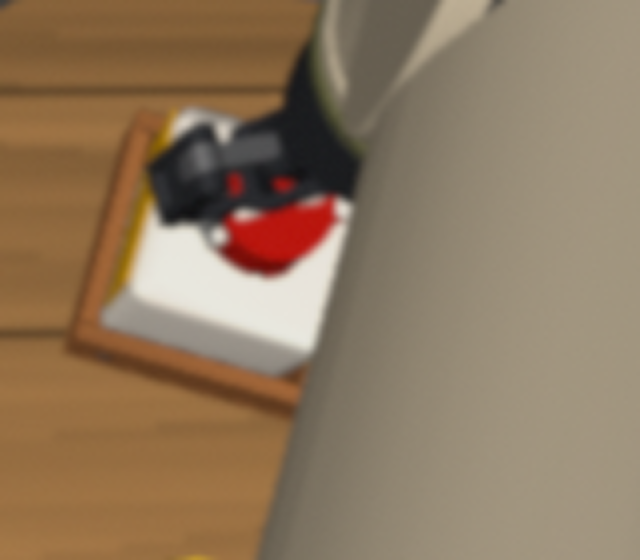

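```bash
python3 - <<'E'
from h import *
def proj(n,X):
    m=viewer.camera_model(n);p=np.array(m['camera_matrix'])@(np.array(m['R'])@X+np.array(m['t'])); return (p[:2]/p[2]).round(1)
tcp=np.array([0.569,-0.1697,0.205]); y=np.array([np.cos(np.radians(-78.5)),np.sin(np.radians(-78.5)),0])
for h in (0.013,0.02,0.03): print(h,proj('side',tcp-y*0.044+[0,0,h]),proj('side',tcp-y*0.05+[0,0,h]))
for c in [(0.57,-.168),(0.569,-.1685)]:
  print('cap axis top',proj('side',np.array([*c,.18])),proj('top',np.array([*c,.18])),'tab',proj('side',np.array([*c,.165])-y*0.0305))
# finger pixel from image: dark/light pad column
im=np.load('/tmp/side2.npz')['im'];d=np.load('/tmp/side2.npz')['d'];P=cloud('side',d)
for v in range(136,150,2): print(v,[(u,im[v,u].mean().round().astype(int),P[v,u].round(3).tolist()) for u in (301,303,305,307,309,311,313)])
E
```

```text
0.013 [306.1 146.7] [306.1 148.5]
0.02 [306.3 144. ] [306.3 145.8]
0.03 [306.5 140.1] [306.6 141.9]
cap axis top [304.3 148.8] [358.4 201. ] tab [304.2 162.7]
cap axis top [304.8 148.8] [358.7 201.6] tab [304.6 162.6]
136 [(301, np.int64(62), [0.628, -0.465, -0.001]), (303, np.int64(38), [0.563, -0.095, 0.267]), (305, np.int64(37), [0.56, -0.098, 0.266]), (307, np.int64(37), [0.555, -0.096, 0.267]), (309, np.int64(38), [0.552, -0.097, 0.267]), (311, np.int64(36), [0.548, -0.099, 0.267]), (313, np.int64(46), [0.544, -0.099, 0.267])]
138 [(301, np.int64(92), [0.627, -0.457, -0.003]), (303, np.int64(65), [0.567, -0.12, 0.244]), (305, np.int64(28), [0.562, -0.112, 0.25]), (307, np.int64(24), [0.558, -0.114, 0.25]), (309, np.int64(45), [0.554, -0.114, 0.25]), (311, np.int64(64), [0.55, -0.12, 0.246]), (313, np.int64(38), [0.568, -0.286, 0.127])]
140 [(301, np.int64(101), [0.571, -0.12, 0.238]), (303, np.int64(73), [0.567, -0.12, 0.239]), (305, np.int64(30), [0.562, -0.115, 0.243]), (307, np.int64(31), [0.558, -0.115, 0.244]), (309, np.int64(59), [0.554, -0.115, 0.244]), (311, np.int64(88)
[... 639 characters left out ...]
.55, -0.122, 0.23]), (313, np.int64(30), [0.563, -0.261, 0.128])]
146 [(301, np.int64(104), [0.57, -0.118, 0.224]), (303, np.int64(67), [0.564, -0.11, 0.231]), (305, np.int64(31), [0.561, -0.116, 0.228]), (307, np.int64(35), [0.557, -0.116, 0.229]), (309, np.int64(77), [0.552, -0.114, 0.231]), (311, np.int64(97), [0.55, -0.124, 0.224]), (313, np.int64(46), [0.561, -0.25, 0.129])]
148 [(301, np.int64(103), [0.57, -0.122, 0.217]), (303, np.int64(80), [0.565, -0.114, 0.223]), (305, np.int64(64), [0.561, -0.115, 0.223]), (307, np.int64(58), [0.556, -0.115, 0.224]), (309, np.int64(85), [0.552, -0.115, 0.224]), (311, np.int64(99), [0.549, -0.122, 0.22]), (313, np.int64(64), [0.552, -0.176, 0.18])]
```

Projecting the finger into the side image matches the picture, so I trust that camera for x and set the cap axis at (0.571, -0.1685). Descending.

```bash
python3 go.py 0.571 -0.1685 0.145 -78.2
```

```text
t 3.2 pos [ 0.5687 -0.1697  0.2042] yaw -78.49 xaxis [-0.0035  0.0004 -1.    ] F [-0.9518  0.0032  0.9932] T [-0.0065 -0.0002  0.0094] g 1.004 j [-0.3435  0.3244  0.6902  1.615  -0.2125  1.2826 -0.9875]
offset mm [59.2 -0.7 -2.7]
twist -0.29430177835132554
```

>>> {"op": "send_rows", "data": {
  "grip": [0,0,0,0,0],
  "offset": [
    [15,-0.5,-1.5],
    [30,-0.5,-1.5],
    [45,-0.5,-1.5],
    [45,-0.5,-1.5],
    [45,-0.5,-1.5]
  ],
  "twist": [0,0,0,0,0]
}}

```text
clock: 3.62
position: [0.5713, -0.1691, 0.1618]
ee_rot: [-0.703, -0.071, 0.704, -0.071]
ft_force: [-0.2, 0.7, 0.7]
grip_width: 1.002
```

```bash
python3 go.py 0.571 -0.1685 0.145 -78.2
```

```text
t 3.62 pos [ 0.5713 -0.1691  0.1618] yaw -78.49 xaxis [-0.0004 -0.0001 -1.    ] F [-0.1618  0.6969  0.6999] T [ 0.0091 -0.0328 -0.0412] g 1.002 j [-0.3314  0.3641  0.6762  1.663  -0.2413  1.2001 -0.9689]
offset mm [16.8 -0.6  0.2]
twist -0.28970546672991304
```

Now the final descent, then close to about 65 mm opening, just short of the tabs.

>>> {"op": "send_rows", "data": {
  "grip": [0,20,50,50,50],
  "offset": [
    [8,-0.6,0],
    [16,-0.6,0],
    [16,-0.6,0],
    [16,-0.6,0],
    [16,-0.6,0]
  ],
  "twist": [0,0,0,0,0],
  "newtons": 30
}}

```text
clock: 4.03
position: [0.5713, -0.1682, 0.1456]
ee_rot: [0.704, 0.071, -0.703, 0.071]
ft_force: [-0.2, 0.5, -0.2]
grip_width: 0.806
```

```bash
python3 go.py 0.571 -0.1685 0.145 -78.2;  python3 - <<'E'
from h import *
shot('side','side3'); a=cv2.imread('pics/side3.png')[90:230,230:400]; cv2.imwrite('pics/side3c.png',cv2.resize(a,None,fx=4,fy=4,interpolation=cv2.INTER_CUBIC))
E
```

```text
t 4.03 pos [ 0.5713 -0.1682  0.1456] yaw -78.47 xaxis [ 0.0003  0.     -1.    ] F [-0.1555  0.5103 -0.2215] T [-0.0417 -0.0115  0.0568] g 0.806 j [-0.3272  0.3791  0.6699  1.6816 -0.2525  1.1687 -0.9619]
offset mm [0.6 0.2 0.4]
twist -0.2717503495881033
```

View pics/side3c.png

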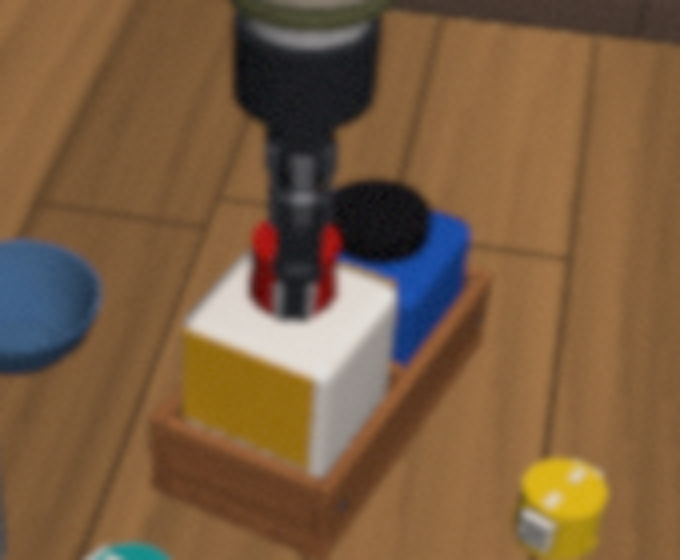

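The finger is centred over the cap. I'll close slowly onto the tabs and watch the forces.

>>> {"op": "send_rows", "data": {
  "grip": [62,68,71,74,76],
  "offset": [
    [0,0,0],
    [0,0,0],
    [0,0,0],
    [0,0,0],
    [0,0,0]
  ],
  "twist": [0,0,0,0,0],
  "newtons": 30
}}

```text
clock: 4.5
position: [0.5713, -0.1682, 0.1457]
ee_rot: [0.704, 0.071, -0.703, 0.071]
ft_force: [-0.9, 0.7, 2.8]
grip_width: 0.702
```

```bash
python3 go.py
```

```text
t 4.5 pos [ 0.5713 -0.1682  0.1457] yaw -78.47 xaxis [ 0.0004  0.0001 -1.    ] F [-0.8636  0.6551  2.7796] T [0.1052 0.1572 0.0176] g 0.702 j [-0.3272  0.379   0.6699  1.6816 -0.2525  1.1687 -0.9618]
```

>>> {"op": "send_rows", "data": {
  "grip": [80,84,88,92,96],
  "offset": [
    [-0.3,0,0],
    [-0.6,0,0],
    [-0.9,0,0],
    [-1.2,0,0],
    [-1.5,0,0]
  ],
  "twist": [0,0,0,0,0],
  "newtons": 30
}}

```text
clock: 4.92
position: [0.5713, -0.1682, 0.1471]
ee_rot: [0.704, 0.071, -0.703, 0.071]
ft_force: [-0.3, -0.1, 2.4]
grip_width: 0.627
```

```bash
python3 go.py
```

```text
t 4.92 pos [ 0.5713 -0.1682  0.1471] yaw -78.48 xaxis [ 0.0004  0.0001 -1.    ] F [-0.2934 -0.148   2.4464] T [ 0.14    0.0317 -0.0133] g 0.627 j [-0.3278  0.3775  0.6705  1.6801 -0.2515  1.1715 -0.9627]
```

>>> {"op": "send_rows", "data": {
  "grip": [100,104,110,120,120],
  "offset": [
    [-0.2,0,0],
    [-0.3,0,0],
    [-0.3,0,0],
    [-0.3,0,0],
    [-0.3,0,0]
  ],
  "twist": [0,0,0,0,0],
  "newtons": 35
}}

```text
clock: 5.33
position: [0.5713, -0.1681, 0.1475]
ee_rot: [0.704, 0.071, -0.703, 0.071]
ft_force: [-2.2, 0.3, 6.7]
grip_width: 0.598
```

```bash
python3 go.py
```

```text
t 5.33 pos [ 0.5713 -0.1681  0.1475] yaw -78.47 xaxis [ 0.0004  0.0003 -1.    ] F [-2.1804  0.3468  6.7452] T [ 0.1645  0.435  -0.0041] g 0.598 j [-0.3279  0.3771  0.6706  1.6797 -0.2513  1.1723 -0.9628]
```

The tabs are fully in and the forces are small. I'll start the anticlockwise turn (negative twist), gently at first.

>>> {"op": "send_rows", "data": {
  "grip": [120,120,120,120,120],
  "offset": [
    [0,0,0],
    [0,0,0],
    [0,0,0],
    [0,0,0],
    [0,0,0]
  ],
  "twist": [-1,-2,-4,-6,-8]
}}

```text
clock: 5.75
position: [0.5716, -0.1682, 0.1475]
ee_rot: [0.697, 0.12, -0.696, 0.121]
ft_force: [-1.0, -0.1, 7.0]
grip_width: 0.6
```

```bash
python3 go.py
```

```text
t 5.75 pos [ 0.5716 -0.1682  0.1475] yaw -70.38 xaxis [ 0.001   0.0001 -1.    ] F [-1.0417 -0.0978  6.9749] T [ 0.0889  0.1717 -0.1037] g 0.6 j [-0.3082  0.3719  0.6445  1.6786 -0.2398  1.1703 -0.8309]
```

>>> {"op": "send_rows", "data": {
  "grip": [120,120,120,120,120],
  "offset": [
    [0,0,0],
    [0,0,0],
    [0,0,0],
    [0,0,0],
    [0,0,0]
  ],
  "twist": [-3,-6,-9,-12,-15]
}}

```text
clock: 6.17
position: [0.5717, -0.1682, 0.1476]
ee_rot: [0.675, 0.211, -0.675, 0.211]
ft_force: [-1.1, 0.1, 5.1]
grip_width: 0.602
```

```bash
python3 go.py
```

```text
t 6.17 pos [ 0.5717 -0.1682  0.1476] yaw -55.33 xaxis [ 0.0013 -0.     -1.    ] F [-1.0611  0.0926  5.1072] T [ 0.1391  0.0777 -0.0966] g 0.602 j [-0.272   0.3632  0.5971  1.6767 -0.2192  1.1679 -0.5847]
```

>>> {"op": "send_rows", "data": {
  "grip": [120,120,120,120,120],
  "offset": [
    [0,0,0],
    [0,0,0],
    [0,0,0],
    [0,0,0],
    [0,0,0]
  ],
  "twist": [-3,-6,-9,-12,-14]
}}

```text
clock: 6.58
position: [0.5717, -0.1682, 0.1476]
ee_rot: [0.645, 0.291, -0.644, 0.292]
ft_force: [0.2, -0.1, 6.5]
grip_width: 0.601
```

```bash
python3 go.py
```

```text
t 6.58 pos [ 0.5717 -0.1682  0.1476] yaw -41.31 xaxis [ 0.0014 -0.     -1.    ] F [ 0.1973 -0.1387  6.4778] T [ 0.0807  0.0138 -0.0956] g 0.601 j [-0.2388  0.3561  0.5543  1.6749 -0.2013  1.1664 -0.3543]
```

Drag is a steady -0.095 N m at 37°, and the stop lies between 43° and 72°. I'll go on in small steps.

>>> {"op": "send_rows", "data": {
  "grip": [120,120,120,120,120],
  "offset": [
    [0,0,0],
    [0,0,0],
    [0,0,0],
    [0,0,0],
    [0,0,0]
  ],
  "twist": [-1,-2,-3,-4,-4]
}}

```text
clock: 7.0
position: [0.5718, -0.1683, 0.1478]
ee_rot: [0.634, 0.313, -0.633, 0.314]
ft_force: [-0.6, 1.4, 6.5]
grip_width: 0.604
```

```bash
python3 go.py
```

```text
t 7.0 pos [ 0.5718 -0.1683  0.1478] yaw -37.41 xaxis [ 0.0016 -0.0001 -1.    ] F [-0.6065  1.4487  6.4675] T [ 0.0444  0.1586 -0.0399] g 0.604 j [-0.2297  0.3542  0.5427  1.6743 -0.1965  1.1661 -0.29  ]
```

>>> {"op": "send_rows", "data": {
  "grip": [120,120,120,120,120],
  "offset": [
    [0,0,0],
    [0,0,0],
    [0,0,0],
    [0,0,0],
    [0,0,0]
  ],
  "twist": [-0.5,-1,-1.5,-2,-2]
}}

```text
clock: 7.42
position: [0.5718, -0.1683, 0.1478]
ee_rot: [0.629, 0.324, -0.628, 0.324]
ft_force: [-0.9, -0.3, 7.5]
grip_width: 0.601
```

```bash
python3 go.py
```

```text
t 7.42 pos [ 0.5718 -0.1683  0.1478] yaw -35.45 xaxis [ 0.0017 -0.0001 -1.    ] F [-0.88   -0.3293  7.4715] T [ 0.0734  0.116  -0.0901] g 0.601 j [-0.2252  0.3533  0.5368  1.674  -0.1941  1.1659 -0.2576]
```

>>> {"op": "send_rows", "data": {
  "grip": [120,120,120,120,120],
  "offset": [
    [0,0,0],
    [0,0,0],
    [0,0,0],
    [0,0,0],
    [0,0,0]
  ],
  "twist": [-0.4,-0.8,-1.2,-1.6,-2]
}}

```text
clock: 7.83
position: [0.5718, -0.1682, 0.1479]
ee_rot: [0.623, 0.335, -0.622, 0.335]
ft_force: [-1.3, 1.2, 8.5]
grip_width: 0.601
```

>>> {"op": "send_rows", "data": {
  "grip": [120,120,120,120,120],
  "offset": [
    [0,0,0],
    [0,0,0],
    [0,0,0],
    [0,0,0],
    [0,0,0]
  ],
  "twist": [0,0,0,0,0]
}}

```text
clock: 8.25
position: [0.5718, -0.1682, 0.1479]
ee_rot: [0.623, 0.335, -0.622, 0.335]
ft_force: [-1.3, 0.4, 7.5]
grip_width: 0.601
```

```bash
python3 go.py
```

```text
t 8.25 pos [ 0.5718 -0.1682  0.1479] yaw -33.47 xaxis [ 0.0017  0.     -1.    ] F [-1.2977  0.3918  7.4614] T [ 0.1628  0.2884 -0.0947] g 0.601 j [-0.2207  0.3524  0.531   1.6737 -0.1918  1.1659 -0.2251]
```

>>> {"op": "send_rows", "data": {
  "grip": [120,120,120,120,120],
  "offset": [
    [0,0,0],
    [0,0,0],
    [0,0,0],
    [0,0,0],
    [0,0,0]
  ],
  "twist": [-0.5,-1,-1.5,-2,-2.5]
}}

```text
clock: 8.67
position: [0.5715, -0.1682, 0.1478]
ee_rot: [0.616, 0.348, -0.615, 0.348]
ft_force: [-3.5, 1.2, 8.9]
grip_width: 0.599
```

```bash
python3 go.py
```

```text
t 8.67 pos [ 0.5715 -0.1682  0.1478] yaw -30.97 xaxis [ 0.001   0.0002 -1.    ] F [-3.4648  1.2466  8.8891] T [ 0.1532  0.6755 -0.2085] g 0.599 j [-0.2148  0.3513  0.5236  1.6737 -0.1888  1.1663 -0.1836]
```

>>> {"op": "send_rows", "data": {
  "grip": [120,120,120,120,120],
  "offset": [
    [0,0,0],
    [0,0,0],
    [0,0,0],
    [0,0,0],
    [0,0,0]
  ],
  "twist": [-0.4,-0.8,-1.2,-1.6,-2]
}}

```text
clock: 9.08
position: [0.5713, -0.1683, 0.1478]
ee_rot: [0.61, 0.359, -0.609, 0.359]
ft_force: [-4.6, 1.7, 9.2]
grip_width: 0.599
```

```bash
python3 go.py
```

```text
t 9.08 pos [ 0.5713 -0.1683  0.1478] yaw -29.01 xaxis [ 0.0007  0.0004 -1.    ] F [-4.5894  1.7269  9.2497] T [ 0.2725  0.8203 -0.7034] g 0.599 j [-0.2101  0.3504  0.518   1.6736 -0.1866  1.1664 -0.151 ]
```

The stop is reached: torque rose from -0.10 to -0.21 to -0.70 N m at about 47°. That is over the 0.3 N m wanted, so I'm backing off at once to relieve it.

>>> {"op": "send_rows", "data": {
  "grip": [120,120,120,120,120],
  "offset": [
    [0,0,0],
    [0,0,0],
    [0,0,0],
    [0,0,0],
    [0,0,0]
  ],
  "twist": [1,2,2.5,2.5,2.5]
}}

```text
clock: 9.5
position: [0.5714, -0.1683, 0.1479]
ee_rot: [0.617, 0.345, -0.617, 0.346]
ft_force: [-3.2, 1.1, 9.4]
grip_width: 0.599
```

```bash
python3 go.py
```

```text
t 9.5 pos [ 0.5714 -0.1683  0.1479] yaw -31.49 xaxis [ 0.0008  0.0001 -1.    ] F [-3.1699  1.1167  9.3848] T [ 0.1402  0.7441 -0.0568] g 0.599 j [-0.216   0.3514  0.5252  1.6738 -0.1892  1.1665 -0.1922]
```

>>> {"op": "send_rows", "data": {
  "grip": [120,120,120,120,120],
  "offset": [
    [-0.5,0,0],
    [-1,0,0],
    [-1.5,0,0],
    [-2,0,0],
    [-2,0,0]
  ],
  "twist": [0,0,0,0,0]
}}

```text
clock: 9.92
position: [0.5713, -0.1683, 0.1494]
ee_rot: [0.617, 0.346, -0.617, 0.346]
ft_force: [-1.5, 0.2, 5.1]
grip_width: 0.596
```

```bash
python3 go.py
```

```text
t 9.92 pos [ 0.5713 -0.1683  0.1494] yaw -31.48 xaxis [ 0.0005  0.     -1.    ] F [-1.5041  0.2422  5.1377] T [ 0.0581  0.3643 -0.0467] g 0.596 j [-0.2166  0.3499  0.5257  1.6721 -0.1881  1.1697 -0.1929]
```

>>> {"op": "send_rows", "data": {
  "grip": [120,120,120,120,120],
  "offset": [
    [-0.5,0,0],
    [-1,0,0],
    [-1.5,0,0],
    [-2,0,0],
    [-2,0,0]
  ],
  "twist": [0,0,0,0,0]
}}

```text
clock: 10.33
position: [0.5713, -0.1682, 0.1511]
ee_rot: [0.617, 0.346, -0.617, 0.346]
ft_force: [-0.9, -0.9, 2.0]
grip_width: 0.602
```

```bash
python3 go.py;  python3 - <<'E'
from h import *
shot('side','side4'); a=cv2.imread('pics/side4.png')[90:230,230:400]; cv2.imwrite('pics/side4c.png',cv2.resize(a,None,fx=4,fy=4,interpolation=cv2.INTER_CUBIC))
E
```

```text
t 10.33 pos [ 0.5713 -0.1682  0.1511] yaw -31.47 xaxis [ 0.0002 -0.0001 -1.    ] F [-0.8771 -0.9038  1.9919] T [-0.1267 -0.     -0.001 ] g 0.602 j [-0.2171  0.3483  0.5261  1.6703 -0.1869  1.1732 -0.1937]
```

View pics/side4c.png

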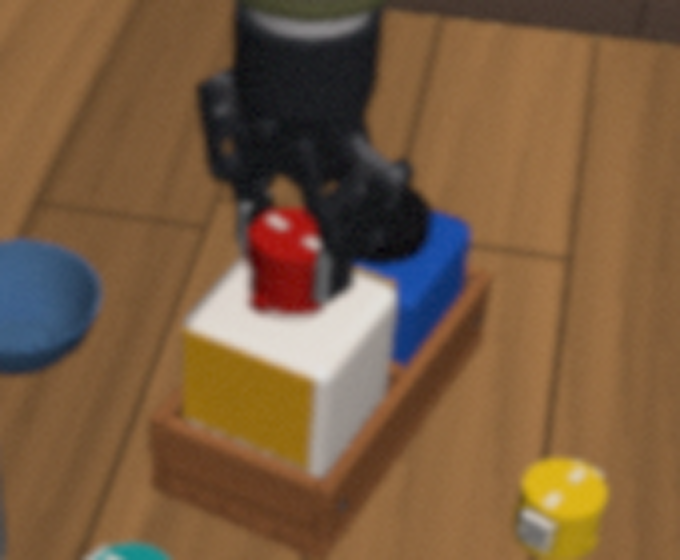

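The picture shows that the cap turned with the fingers and the jar is still seated. I'll continue lifting.

>>> {"op": "send_rows", "data": {
  "grip": [120,120,120,120,120],
  "offset": [
    [-0.5,0,0],
    [-1,0,0],
    [-1.5,0,0],
    [-2,0,0],
    [-2,0,0]
  ],
  "twist": [0,0,0,0,0]
}}

```text
clock: 10.8
position: [0.571, -0.1678, 0.1528]
ee_rot: [-0.617, -0.346, 0.617, -0.346]
ft_force: [0.5, -0.5, -1.9]
grip_width: 0.6
```

```bash
python3 go.py
```

```text
t 10.8 pos [ 0.571  -0.1678  0.1528] yaw -31.46 xaxis [-0.0007  0.0004 -1.    ] F [ 0.5407 -0.5002 -1.8909] T [ 0.0231 -0.1244 -0.0104] g 0.6 j [-0.2177  0.3466  0.5263  1.6686 -0.186   1.1772 -0.1945]
```

Fz is about -1.9 N, roughly the cap's weight alone, so the cap is free. Lifting straight up.

>>> {"op": "send_rows", "data": {
  "grip": [120,120,120,120,120],
  "offset": [
    [-3,0,0],
    [-6,0,0],
    [-9,0,0],
    [-12,0,0],
    [-15,0,0]
  ],
  "twist": [0,0,0,0,0]
}}

```text
clock: 11.22
position: [0.5712, -0.1682, 0.1686]
ee_rot: [0.617, 0.346, -0.617, 0.346]
ft_force: [-0.1, -0.7, -1.5]
grip_width: 0.6
```

```bash
python3 go.py
```

```text
t 11.22 pos [ 0.5712 -0.1682  0.1686] yaw -31.47 xaxis [ 0.0002  0.0001 -1.    ] F [-0.0924 -0.7053 -1.4719] T [ 0.0217  0.0119 -0.0136] g 0.6 j [-0.2214  0.332   0.5305  1.6511 -0.1776  1.2066 -0.2005]
```

>>> {"op": "send_rows", "data": {
  "grip": [120,120,120,120,120],
  "offset": [
    [-5,0,0],
    [-10,0,0],
    [-15,0,0],
    [-20,0,0],
    [-25,0,0]
  ],
  "twist": [0,0,0,0,0]
}}

```text
clock: 11.63
position: [0.5712, -0.1682, 0.1937]
ee_rot: [0.617, 0.346, -0.617, 0.346]
ft_force: [-0.2, 0.3, -0.5]
grip_width: 0.599
```

```bash
python3 go.py;  python3 - <<'E'
from h import *
shot('side','side5'); a=cv2.imread('pics/side5.png')[90:230,230:400]; cv2.imwrite('pics/side5c.png',cv2.resize(a,None,fx=4,fy=4,interpolation=cv2.INTER_CUBIC))
E
```

```text
t 11.63 pos [ 0.5712 -0.1682  0.1937] yaw -31.47 xaxis [ 0.0002  0.0001 -1.    ] F [-0.2111  0.3136 -0.5456] T [0.0142 0.0042 0.0321] g 0.599 j [-0.2268  0.311   0.5361  1.6209 -0.1653  1.255  -0.2095]
```

View pics/side5c.png

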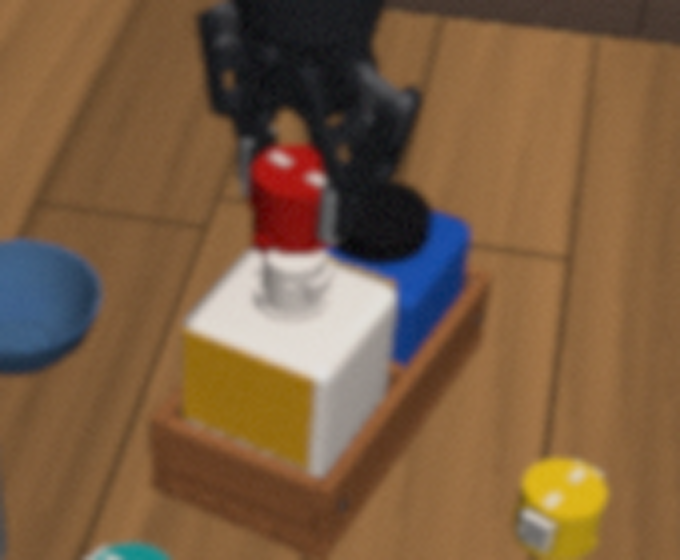

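The cap is clear of the neck and the jar is seated. I'll raise it more, then travel to the tray.

>>> {"op": "send_rows", "data": {
  "grip": [120,120,120,120,120],
  "offset": [
    [-10,0,0],
    [-20,0,0],
    [-30,0,0],
    [-35,0,0],
    [-35,0,0]
  ],
  "twist": [0,0,0,0,0]
}}

```text
clock: 12.1
position: [0.5719, -0.1684, 0.2299]
ee_rot: [0.618, 0.345, -0.616, 0.346]
ft_force: [0.3, -0.3, -0.7]
grip_width: 0.605
```

```bash
python3 go.py 0.551 0.258 0.228
```

```text
t 12.1 pos [ 0.5719 -0.1684  0.2299] yaw -31.48 xaxis [ 0.0026 -0.0002 -1.    ] F [ 0.2789 -0.3162 -0.6939] T [-0.016  -0.0255 -0.0133] g 0.605 j [-0.2326  0.2856  0.543   1.5726 -0.1513  1.323  -0.22  ]
offset mm [   1.8 -240.4 -352.8]
```

>>> {"op": "send_rows", "data": {
  "grip": [120,120,120,120,120],
  "offset": [
    [0,-8,-12],
    [0,-22,-32],
    [0,-38,-56],
    [0,-54,-79],
    [0,-70,-103]
  ],
  "twist": [0,0,0,0,0]
}}

```text
clock: 12.52
position: [0.5648, -0.0427, 0.2278]
ee_rot: [-0.617, -0.346, 0.617, -0.345]
ft_force: [0.9, 0.4, -0.9]
grip_width: 0.6
```

>>> {"op": "send_rows", "data": {
  "grip": [120,120,120,120,120],
  "offset": [
    [0,-16,-24],
    [0,-32,-48],
    [0,-48,-71],
    [0,-64,-94],
    [0,-80,-118]
  ],
  "twist": [0,0,0,0,0]
}}

```text
clock: 12.93
position: [0.5582, 0.0998, 0.2279]
ee_rot: [-0.617, -0.346, 0.617, -0.346]
ft_force: [0.8, 0.3, -0.8]
grip_width: 0.601
```

```bash
python3 go.py 0.551 0.258 0.228
```

```text
t 12.93 pos [0.5582 0.0998 0.2279] yaw -31.48 xaxis [-0.0003  0.     -1.    ] F [ 0.7755  0.3477 -0.7658] T [-0.0256 -0.0158  0.0283] g 0.601 j [-0.5853  0.2072  0.38    1.6431 -0.0792  1.3069 -0.7415]
offset mm [  -0.1  -88.7 -131.2]
```

>>> {"op": "send_rows", "data": {
  "grip": [120,120,120,120,120],
  "offset": [
    [0,-16,-24],
    [0,-32,-48],
    [0,-48,-71],
    [0,-64,-94],
    [0,-80,-118]
  ],
  "twist": [0,0,0,0,0]
}}

```text
clock: 13.35
position: [0.5516, 0.2422, 0.2279]
ee_rot: [-0.617, -0.346, 0.617, -0.346]
ft_force: [0.4, -0.7, -1.0]
grip_width: 0.602
```

>>> {"op": "send_rows", "data": {
  "grip": [120,120,120,120,120],
  "offset": [
    [15,-2,-5],
    [40,-3,-7],
    [65,-3,-7],
    [90,-3,-7],
    [110,-3,-7]
  ],
  "twist": [0,0,0,0,0]
}}

```text
clock: 13.77
position: [0.5523, 0.2483, 0.1158]
ee_rot: [-0.616, -0.346, 0.617, -0.346]
ft_force: [0.3, -0.4, -0.6]
grip_width: 0.601
```

```bash
python3 go.py 0.551 0.258 0.010;  python3 - <<'E'
from h import *
shot('side','side6'); a=cv2.imread('pics/side6.png')[220:420,150:380]; cv2.imwrite('pics/side6c.png',cv2.resize(a,None,fx=3,fy=3,interpolation=cv2.INTER_CUBIC))
E
```

```text
t 13.77 pos [0.5523 0.2483 0.1158] yaw -31.46 xaxis [-0.0016 -0.001  -1.    ] F [ 0.2965 -0.4131 -0.6425] T [-0.0006  0.0156  0.0156] g 0.601 j [-0.7254  0.3827  0.2826  1.6654 -0.1162  1.1119 -0.9595]
offset mm [105.8  -6.1  -7.8]
```

View pics/side6c.png

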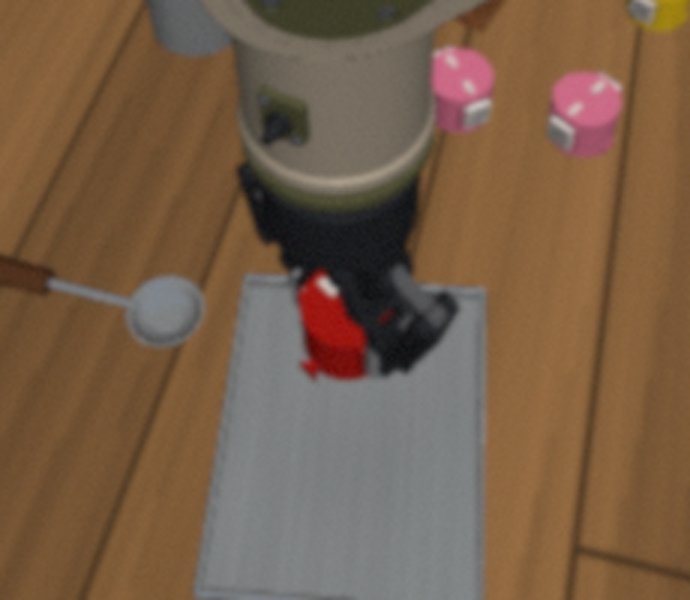

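The cap is held over the tray, clear of the spoon and the rim. I'll descend, slowly near the floor.

>>> {"op": "send_rows", "data": {
  "grip": [120,120,120,120,120],
  "offset": [
    [20,-3,-4],
    [40,-6,-8],
    [60,-6,-8],
    [75,-6,-8],
    [85,-6,-8]
  ],
  "twist": [0,0,0,0,0]
}}

```text
clock: 14.23
position: [0.5515, 0.2584, 0.0318]
ee_rot: [-0.616, -0.346, 0.617, -0.346]
ft_force: [-0.7, -0.1, -1.0]
grip_width: 0.599
```

>>> {"op": "send_rows", "data": {
  "grip": [120,120,120,120,120],
  "offset": [
    [3,0,0],
    [6,0,0],
    [9,0,0],
    [12,0,0],
    [14,0,0]
  ],
  "twist": [0,0,0,0,0]
}}

```text
clock: 14.65
position: [0.5525, 0.2588, 0.0196]
ee_rot: [0.617, 0.346, -0.617, 0.346]
ft_force: [-0.4, 0.0, -0.4]
grip_width: 0.602
```

```bash
python3 go.py 0.551 0.258 0.010
```

```text
t 14.65 pos [0.5525 0.2588 0.0196] yaw -31.47 xaxis [ 0.0008  0.0006 -1.    ] F [-0.4436  0.0078 -0.4458] T [-0.0129  0.0264 -0.0149] g 0.602 j [-0.7164  0.5048  0.2562  1.7215 -0.1533  0.9338 -0.9488]
offset mm [ 9.6 -0.9  1.4]
```

>>> {"op": "send_rows", "data": {
  "grip": [120,120,120,120,120],
  "offset": [
    [1.5,0,0],
    [3,0,0],
    [4.5,0,0],
    [5,0,0],
    [5,0,0]
  ],
  "twist": [0,0,0,0,0]
}}

```text
clock: 15.07
position: [0.5521, 0.2586, 0.014]
ee_rot: [-0.617, -0.346, 0.617, -0.346]
ft_force: [-0.5, 0.4, -1.8]
grip_width: 0.6
```

```bash
python3 go.py
```

```text
t 15.07 pos [0.5521 0.2586 0.014 ] yaw -31.47 xaxis [-0.0001  0.0001 -1.    ] F [-0.4642  0.3809 -1.7903] T [0.0262 0.0409 0.0174] g 0.6 j [-0.7152  0.5123  0.2546  1.7242 -0.1553  0.9249 -0.9474]
```

>>> {"op": "send_rows", "data": {
  "grip": [120,120,120,120,120],
  "offset": [
    [0.5,0,0],
    [1,0,0],
    [1.5,0,0],
    [1.5,0,0],
    [1.5,0,0]
  ],
  "twist": [0,0,0,0,0]
}}

```text
clock: 15.48
position: [0.5522, 0.2586, 0.0126]
ee_rot: [0.617, 0.346, -0.617, 0.346]
ft_force: [0.0, 0.1, -2.3]
grip_width: 0.6
```

```bash
python3 go.py
```

```text
t 15.48 pos [0.5522 0.2586 0.0126] yaw -31.47 xaxis [ 0.      0.0001 -1.    ] F [ 0.0255  0.147  -2.3318] T [ 0.1034 -0.0259  0.0122] g 0.6 j [-0.7148  0.5143  0.2542  1.7247 -0.1559  0.9223 -0.9469]
```

>>> {"op": "send_rows", "data": {
  "grip": [120,120,120,120,120],
  "offset": [
    [0.4,0,0],
    [0.8,0,0],
    [1,0,0],
    [1,0,0],
    [1,0,0]
  ],
  "twist": [0,0,0,0,0]
}}

```text
clock: 15.9
position: [0.5521, 0.2586, 0.0116]
ee_rot: [-0.617, -0.346, 0.617, -0.346]
ft_force: [-0.8, 0.6, -1.4]
grip_width: 0.597
```

```bash
python3 go.py
```

```text
t 15.9 pos [0.5521 0.2586 0.0116] yaw -31.47 xaxis [-0.      0.0001 -1.    ] F [-0.8     0.5551 -1.4281] T [-0.0173 -0.0482  0.0057] g 0.597 j [-0.7145  0.5157  0.2539  1.7252 -0.1564  0.9205 -0.9466]
```

>>> {"op": "send_rows", "data": {
  "grip": [120,120,120,120,120],
  "offset": [
    [0.4,0,0],
    [0.8,0,0],
    [1,0,0],
    [1,0,0],
    [1,0,0]
  ],
  "twist": [0,0,0,0,0]
}}

```text
clock: 16.32
position: [0.5522, 0.2586, 0.0106]
ee_rot: [0.617, 0.346, -0.617, 0.346]
ft_force: [-0.4, -1.4, -1.4]
grip_width: 0.599
```

```bash
python3 go.py
```

```text
t 16.32 pos [0.5522 0.2586 0.0106] yaw -31.47 xaxis [ 0.0001  0.0001 -1.    ] F [-0.413  -1.428  -1.3578] T [ 0.0633 -0.0043 -0.0313] g 0.599 j [-0.7143  0.517   0.2536  1.7256 -0.1567  0.9187 -0.9464]
```

>>> {"op": "send_rows", "data": {
  "grip": [120,120,120,120,120],
  "offset": [
    [0.3,0,0],
    [0.6,0,0],
    [0.8,0,0],
    [0.8,0,0],
    [0.8,0,0]
  ],
  "twist": [0,0,0,0,0]
}}

```text
clock: 16.73
position: [0.5521, 0.2586, 0.0098]
ee_rot: [0.617, 0.346, -0.617, 0.346]
ft_force: [0.2, 0.3, -1.6]
grip_width: 0.602
```

```bash
python3 go.py
```

```text
t 16.73 pos [0.5521 0.2586 0.0098] yaw -31.47 xaxis [-0.      0.0001 -1.    ] F [ 0.1556  0.2729 -1.6051] T [-0.0037 -0.0613 -0.0112] g 0.602 j [-0.7141  0.5182  0.2534  1.726  -0.1571  0.9172 -0.9462]
```

>>> {"op": "send_rows", "data": {
  "grip": [120,120,120,120,120],
  "offset": [
    [0.3,0,0],
    [0.6,0,0],
    [0.8,0,0],
    [0.8,0,0],
    [0.8,0,0]
  ],
  "twist": [0,0,0,0,0]
}}

```text
clock: 17.15
position: [0.5522, 0.2586, 0.0095]
ee_rot: [0.617, 0.346, -0.617, 0.346]
ft_force: [-2.7, -0.8, 4.9]
grip_width: 0.599
```

```bash
python3 go.py
```

```text
t 17.15 pos [0.5522 0.2586 0.0095] yaw -31.47 xaxis [ 0.0001  0.0003 -1.    ] F [-2.6859 -0.8316  4.8973] T [-0.2209  0.6111  0.0687] g 0.599 j [-0.7139  0.5186  0.2533  1.726  -0.1574  0.9167 -0.9458]
```

The cap is on the tray floor (about 6 N of contact). I'll open gradually.

>>> {"op": "send_rows", "data": {
  "grip": [104,97,91,85,80],
  "offset": [
    [0,0,0],
    [0,0,0],
    [0,0,0],
    [0.4,0,0],
    [0.8,0,0]
  ],
  "twist": [0,0,0,0,0]
}}

```text
clock: 17.57
position: [0.5521, 0.2586, 0.008]
ee_rot: [-0.617, -0.346, 0.617, -0.346]
ft_force: [0.1, -0.1, -0.8]
grip_width: 0.688
```

```bash
python3 go.py
```

```text
t 17.57 pos [0.5521 0.2586 0.008 ] yaw -31.47 xaxis [-0.0001  0.     -1.    ] F [ 0.0651 -0.1094 -0.7646] T [-0.0003  0.0477 -0.0096] g 0.688 j [-0.7137  0.5206  0.2528  1.7267 -0.1578  0.9142 -0.9456]
```

>>> {"op": "send_rows", "data": {
  "grip": [75,70,64,55,40],
  "offset": [
    [0,0,0],
    [0,0,0],
    [0,0,0],
    [0,0,0],
    [0,0,0]
  ],
  "twist": [0,0,0,0,0]
}}

```text
clock: 17.98
position: [0.5522, 0.2587, 0.0083]
ee_rot: [0.617, 0.346, -0.617, 0.346]
ft_force: [0.5, -0.3, -0.3]
grip_width: 0.843
```

```bash
python3 go.py
```

```text
t 17.98 pos [0.5522 0.2587 0.0083] yaw -31.47 xaxis [ 0.0002  0.0002 -1.    ] F [ 0.4622 -0.3173 -0.3207] T [ 0.0378  0.0133 -0.0202] g 0.843 j [-0.7137  0.5203  0.2529  1.7265 -0.1577  0.9144 -0.9457]
```

Released. I'll open a bit more and retract straight up.

>>> {"op": "send_rows", "data": {
  "grip": [20,10,10,10,10],
  "offset": [
    [0,0,0],
    [-3,0,0],
    [-10,0,0],
    [-22,0,0],
    [-40,0,0]
  ],
  "twist": [0,0,0,0,0]
}}

```text
clock: 18.4
position: [0.5515, 0.2582, 0.0484]
ee_rot: [-0.616, -0.346, 0.617, -0.346]
ft_force: [0.5, 0.5, 0.3]
grip_width: 0.96
```

>>> {"op": "send_rows", "data": {
  "grip": [0,0,0,0,0],
  "offset": [
    [-30,0,0],
    [-65,0,0],
    [-100,0,0],
    [-135,0,0],
    [-170,0,0]
  ],
  "twist": [0,0,0,0,0]
}}

```text
clock: 18.82
position: [0.552, 0.2582, 0.2216]
ee_rot: [0.617, 0.346, -0.616, 0.345]
ft_force: [0.5, 0.6, 0.3]
grip_width: 0.997
```

>>> {"op": "send_rows", "data": {
  "grip": [0,0,0,0,0],
  "offset": [
    [0,-10,0],
    [0,-20,0],
    [0,-20,0],
    [0,-20,0],
    [0,-20,0]
  ],
  "twist": [0,0,0,0,0]
}}

```text
clock: 19.23
position: [0.5347, 0.2686, 0.2172]
ee_rot: [-0.616, -0.346, 0.617, -0.346]
ft_force: [-0.5, -0.0, -0.0]
grip_width: 1.007
```

```bash
python3 go.py;  python3 - <<'E'
from h import *
im,d=shot('side','side7'); P=cloud('side',d); im=im.astype(int)
shot('top','top7')
red=(im[...,2]>100)&(im[...,1]<60)&(im[...,0]<60)&(P[...,1]>0.1)&(d>0)
q=P[red]; t=q[q[:,2]>0.035]; print(len(q),np.percentile(q[:,2],[2,50,98]),t.mean(0),cv2.minEnclosingCircle(t[:,:2].astype(np.float32)))
# plane fit tilt
A=np.c_[t[:,:2],np.ones(len(t))]; print(np.linalg.lstsq(A,t[:,2],rcond=None)[0])
E
```

```text
t 19.23 pos [0.5347 0.2686 0.2172] yaw -31.46 xaxis [-0.0014 -0.0011 -1.    ] F [-0.542  -0.0497 -0.0273] T [-0.0128 -0.0152  0.014 ] g 1.007 j [-0.7762  0.2828  0.2861  1.5694 -0.0814  1.303  -1.0282]
585 [0.00913653 0.04086253 0.04353439] [0.55199812 0.26229184 0.04111435] ((0.5519247055053711, 0.26200246810913086), 0.026203548535704613)
[ 0.00209292 -0.01545443  0.04401263]
```

View pics/side7.png

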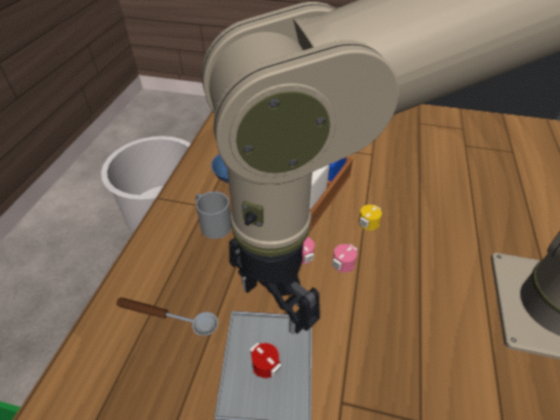

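View pics/top7.png

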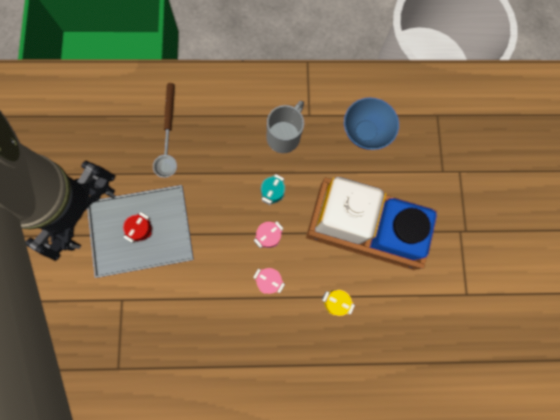

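The cap stands flat near the middle of the tray (top view (137,228), side view (265,360)). Its top is at about z 0.041, where 0.042 is expected, and tilt is about 0.015 rad. The jar and bystanders sit where they were and the gripper is clear, so I'm handing in.

```bash
python3 - <<'E'
from h import *
a=np.load('/tmp/top0.npz')['im'].astype(int);b=np.load('/tmp/top7.npz')['im'].astype(int)
for n,(x0,y0,x1,y1) in dict(spoon=(150,80,185,180),mug=(262,98,308,156),bowl=(342,95,402,152),blue=(372,195,440,265)).items(): print(n,np.abs(a-b)[y0:y1,x0:x1].mean().round(2))
manip.hand_in()
E
```

```text
spoon 0.52
mug 0.51
bowl 0.53
blue 1.29
the job is handed in; nothing more can be done
```

The jar is open and the red cap is standing top up in the steel tray. I handed the job in at about 19 s of the 61 s allowed; no verdict is reported.

- **What I did:** I squeezed both tabs fully in at 35 N and turned the cap anticlockwise until it met its stop at about 47° (0.82 rad). I backed off about 2.5° before lifting it straight off, then set it down with about 6 N and let go.
- **Last checks:**
  - **Cap:** it stands near the tray's centre, with its top at about z 0.041 m (0.042 expected) and a tilt of about 0.015 rad.
  - **Rest of the scene:** the jar stands seated in the rack, and the mug, bowl, spoon and blue jar show no movement between the before and after pictures. The gripper is about 0.2 m up and touching nothing.
- **Torque limit exceeded:** the stop was met harder than intended. At the end of one 2° step the wrist read about 0.7 N m, against the 0.3 N m allowed, and I backed off in the next move. I did not measure the force between cap and jar at that moment, so I can't confirm it stayed under 60 N. The lift afterwards was free, with only the cap's weight on the wrist.

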